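# Latch the lid of the condiment box

## Robot

A 6-joint arm with a two-finger parallel gripper is mounted at the origin on a cart in front of the work surface, level with it; the furniture and walls round the work are solid. World frame = base frame: x ahead of the robot, y to its left, z up, the work surface at z = 0. Lengths are in m, angles in rad, forces in N, time in s.
With the tool pointing down it reaches from about 0.35 to 0.775 m from the base axis. Payload 5.5 kg.
Tool frame: the origin (TCP) lies between the finger pads; the fingertips stand 22 mm ahead of it and the grasp point (between the pads) lies 3 mm ahead of it (env.finger_overhang is the distance from the TCP to the fingertips, in m); y points along the fingers, x is the direction in which the jaws open and shut, and the axes are right-handed (so a half turn about y gives the same grasp; the last joint's range is limited). The gripper opens to 85 mm and grips with 20 to 120 N. Pads are 22 mm wide; open, the fingers measure 114 mm over their backs; the gripper's body (76 mm by 85 mm) begins 54 mm behind the grasp point. The pads swing forward as they close: fully open they stand 13 mm farther back than shut.
Start: joints at [1.173, 0.313, 0.046, 1.304, 0, 1.431], TCP at [0.147, 0.556, 0.253] pointing down, gripper open.
Joint ranges: [-2.76, 2.76], [-0.86, 1.69], [-1.03, 1.26], [-2.2, 2.34], [-1.47, 1.5], [-3.14, 3.14]. Speed limits (rad/s): [2.57, 2.57, 3.14, 3.14, 3.14, 3.14].

## Interface

Orientations are given as a unit quaternion [w, x, y, z].
In Python, from workcell import monitor, cams, job, env gives the robot as it stands.
- The arm moves only by the tool drive_tool, never from a script. Its argument "plan" is text: rows parted by semicolons, each of 7 numbers parted by spaces: the opening, from -1 (shut) to 1 (fully open), then the shift along the tool's x, y, z in mm, then the turn, a rotation vector about the tool's x, y, z in degrees. In form: gripper x y z rx ry rz; .... A call has 1 to 8 rows; each row shifts and turns the pose as measured when the row begins, along the tool's axes as they then stand; what a row does not reach is not made up. A row lasts 1/8 s, in which the tool goes at most 62.5 mm and 10.7 degrees, less where a joint would pass 70% of its speed; a pose out of reach is approached as far as the arm can. A call is refused whole if a number of a shift passes 62.5 or a number of a turn 10.7, either way. A call with a gripper value outside its range is refused whole. The fingers move at their own pace and stop on an object; "grip_force" is the grip in N (left out, the last holds). Time passes only in rows, so rows that do not move let the fingers close. It gives the time, the measured TCP pose, the force and the opening at its end, in the units of the state.
- monitor.get_state(): the state, without advancing time (a new reading comes with each control period).
- cams.read_camera(name): name is "side" or "top"; returns (picture, depth): 480x640x3 uint8, red, green, blue; 480x640 float32, m along the optical axis (not along the pixel's ray), 0 where there is no reading.
- cams.calibration(name): a dict with "fx", "fy", "cx", "cy" (pixels), "R" (3x3) and "t" (3): a world point X has camera coordinates R X + t. Camera axes: x right, y down, z forward; pixel columns grow to the right and rows downward; lengths in m; the calibration is good to about 2 mm. A picture is of the moment at which its call begins. calibration takes no time and is no camera call.
- job.hand_in(): hands the job in, once; it reports no verdict.
The state is a dict: "clock": time; "joint_pos": joint angles; "qvel": joint speeds; "tau": joint torques, N m; "tcp_pos": TCP position; "orientation": TCP orientation; "wrist_force": force on the tool from outside, world axes, zero at the start; "ft_torque": the same for the moment, N m; "finger_gap": finger opening in m.
Only numpy, scipy, OpenCV 4.12 (cv2) and the standard library are available. Lean on these libraries where they do the work, as an engineer would, in place of code of your own. Each camera call takes 0.05 s, during which the arm holds its last target.

## Task

The filled condiment box in the middle of the table has to go out, but the two draw latches on its front still stand open and the lid rides up on its seal. With the fingertips push the lever of each latch down and in until it snaps over and hangs shut along the front wall, so that both together draw the lid right down. The box stays standing where it is, neither lifted nor shoved about, and the things round it are left alone.

Things in the scene. Friction and masses are not known exactly. Their poses are not given: they have to be found in the camera images.
- box: long low box of plain sheet steel with a hinged lid, 274 mm wide, 152 deep, 96 high, about 2.4 kg, loose on the table. Origin at the centre of its underside; x from front to back, y to the left along the front, z up. Front wall at x = -70 mm; the lid's 50 mm wide tab, mid-front, reaches x = -86 mm at z = 88 mm. Two draw latches on the front wall, left (+y) and right (-y)
- box_lid (a joint): angle of the lid about its hinge at the back edge: 0 = lying flush; with both latches open it rides up on its seal at about 0.019 rad (3 mm at the front), with one latch shut at about 0.011 rad, with both shut it lies home at about 0.003 rad
- latch_left (a joint): angle of the left lever: 0 = open, sticking out in front, 22 degrees above level; grows as it swings down; 1.95 = shut, hanging straight down. Dead centre is at about 1.47: beyond that it snaps shut by itself, short of that it springs back open. Turning it takes up to 0.3 N m (about 8 N pushed 36 mm from the pivot)
- latch_right (a joint): angle of the right lever: 0 = open, sticking out in front, 22 degrees above level; grows as it swings down; 1.95 = shut, hanging straight down. Dead centre is at about 1.47: beyond that it snaps shut by itself, short of that it springs back open. Turning it takes up to 0.3 N m (about 8 N pushed 36 mm from the pivot)
- latch_left_pivot (a point): pivot of the left draw latch on the front wall, at box x -82, y +88, z 56 mm; axis along box y. Its flat steel lever is 26 mm wide, with a rolled tip 46 mm from the pivot: open, the tip is at box x -127, z 69 mm; shut, at x -88, z 10 mm. A 31 mm wide wire bail runs from the lever up to a hook on the lid (box x -72 to -85, z 74 to 97 mm), already hooked on
- latch_right_pivot (a point): pivot of the right draw latch on the front wall, at box x -82, y -88, z 56 mm; axis along box y. Its flat steel lever is 26 mm wide, with a rolled tip 46 mm from the pivot: open, the tip is at box x -127, z 69 mm; shut, at x -88, z 10 mm. A 31 mm wide wire bail runs from the lever up to a hook on the lid (box x -72 to -85, z 74 to 97 mm), already hooked on
- latch_left_pad (a point): middle of the outer face of the left lever (the face to push on: it looks up while the lever stands open, to the front when it is shut), 34 mm from the pivot
- latch_right_pad (a point): middle of the outer face of the right lever (the face to push on: it looks up while the lever stands open, to the front when it is shut), 34 mm from the pivot
- salt_shaker: salt shaker with a domed top, 44 mm across, 90 mm tall, standing a little to the left of the box; origin at the centre of its underside
- spice_jar: small spice jar with a yellow cap, 42 mm across, 96 mm tall, close to the left end of the box; origin at the centre of its underside
- steel_cup: plain steel cup, 76 mm across, 102 mm tall, close to the right end of the box; origin at the centre of its underside
- spoon_a: steel spoon, 199 mm long, 18 mm high, lying on the table in front of the box; origin at the centre of its underside
- kitchen_timer: wind-up kitchen timer, 63 mm across, 56 mm tall, to the left on the table; origin at the centre of its underside
- bowl_c: small steel bowl, 100 mm across, 42 mm tall, to the left on the table; origin at the centre of its underside
- label_roll: roll of labels standing on its flat side, 60 mm across, 30 mm tall, to the left behind the box; origin at the centre of its underside

How it is judged:
By the outcome, as a careful person would: the job done as asked, in the order asked, and still so for the second after the job is handed in, with the robot touching nothing.
It also fails if it takes over 45 s, if anything falls off the work surface, if the arm or the gripper's body presses on something with over 40 N, if the wrist force passes 120 N, or if a joint passes its speed limit or range.

## Working session

There is one attempt and no reset: what is moved stays moved. The work goes in short steps, Python scripts to look and compute and a tool call to move; the robot and the scene stay as the last step left them, time stands still between calls to the robot, and variables do not carry over. Pictures are saved under pics/ and viewed, and the job is handed in when it is done.

Besides the shell and the picture viewer there is one more tool, called after "Call:" by a JSON object that holds its "api" and its "payload", one argument or row to a line. drive_tool: Moves the arm, as the interface text tells. Its arguments: {"type":"object","properties":{"plan":{"type":"string"},"grip_force":{"type":"number"}},"required":["plan"]}

```bash
ls; mkdir -p pics
python3 - <<'E'
from workcell import monitor, cams, job, env
import cv2,numpy as np
print(monitor.get_state(), env.finger_overhang)
for n in("side","top"):
    p,d=cams.read_camera(n); cv2.imwrite(f"pics/{n}0.png",p[...,::-1]); np.savez(f"{n}0.npz",p=p,d=d)
    c=cams.calibration(n); print(n,c, (d>0).mean())
E
```

```text
pics
{'clock': 0.0, 'joint_pos': array([1.17343319e+00, 3.13985588e-01, 4.49531856e-02, 1.30358497e+00,
       6.54886613e-06, 1.43121292e+00]), 'qvel': array([ 0.00163033, -0.00192611,  0.0010018 ,  0.00171205, -0.00118646,
        0.00049507]), 'tau': array([-1.56023791e-03, -4.80629361e+01,  2.98530543e+01,  1.94664480e-02,
       -1.78776868e-04, -4.56460789e-07]), 'tcp_pos': array([0.14639904, 0.55555721, 0.25240671]), 'orientation': array([-0.55980284,  0.56043519,  0.43102491, -0.43214663]), 'wrist_force': array([ 0.45238524, -0.67727948,  0.3249209 ]), 'ft_torque': array([ 0.0240218 ,  0.00181808, -0.03103822]), 'finger_gap': 0.08552982705733693} 0.022
side {'fx': 615.3992572306533, 'fy': 615.3992572306533, 'cx': 310.110898973056, 'cy': 240.31644084126518, 'R': array([[-0.98810615, -0.15206651, -0.02284746],
       [-0.06058666,  0.52155288, -0.85106513],
       [ 0.14133466, -0.83955844, -0.52456281]]), 't': array([0.55521224, 0.02886959, 1.44357337])} 0.97275390625
top {'fx': 453.2389676662407, 'fy': 453.2389676662407, 'cx': 321.55851906246653, 'cy': 236.90343618135736, 'R': array([[-0.00575003, -0.9998987 , -0.01301988],
       [-0.98810328,  0.00768225, -0.15359975],
       [ 0.15368422,  0.01198178, -0.98804737]]), 't': array([0.14623944, 0.54830496, 1.23623925])} 0.9960123697916666
```

View pics/side0.png

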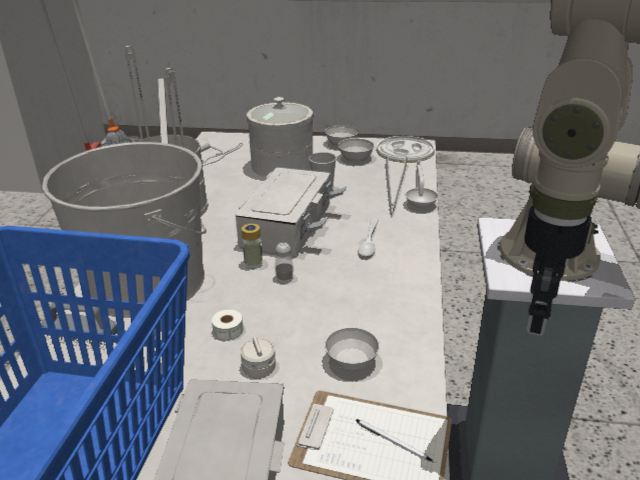

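View pics/top0.png

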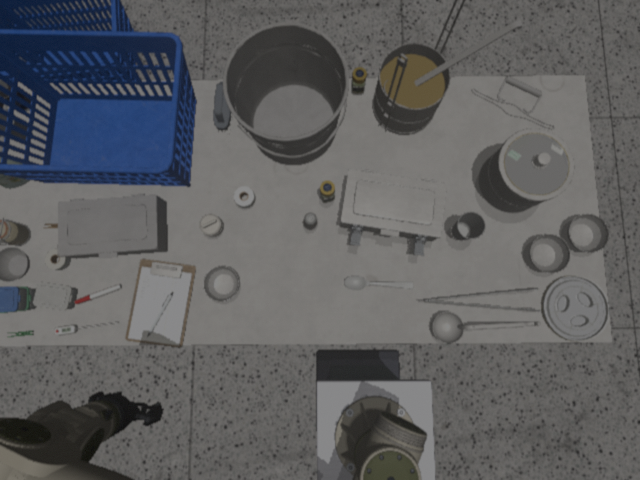

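The side view shows the box near (285,210), with latches on its right-hand face at about (335,190) and (312,232). In the top view the box is near (392,207), its front facing the robot, with the latches at about (354,236) and (418,245). Next I'll measure it.

```bash
cat > h.py <<'E'
import numpy as np,cv2
from workcell import monitor, cams, job, env
from scipy.spatial.transform import Rotation as Ro
def cloud(n,d):
    c=cams.calibration(n); v,u=np.mgrid[:480,:640]
    P=np.stack([(u-c['cx'])/c['fx']*d,(v-c['cy'])/c['fy']*d,d],-1)
    return (P-c['t'])@c['R']
def proj(n,X):
    c=cams.calibration(n); q=np.atleast_2d(X)@c['R'].T+c['t']
    return np.stack([c['fx']*q[:,0]/q[:,2]+c['cx'],c['fy']*q[:,1]/q[:,2]+c['cy']],-1)
def st():
    s=monitor.get_state(); q=s['orientation']; R=Ro.from_quat([q[1],q[2],q[3],q[0]]).as_matrix()
    return s,R
E
python3 - <<'E'
from h import *
for n in("side","top"):
    z=np.load(f"{n}0.npz"); W=cloud(n,z['d']); m=(z['d']>0)&(W[...,2]>.085)&(W[...,2]<.112)
    r=np.zeros((480,640),bool)
    if n=="top": r[160:260,330:450]=1
    else: r[160:260,235:340]=1
    m=(m&r).astype(np.uint8)
    k,l,s,_=cv2.connectedComponentsWithStats(m); i=1+s[1:,4].argmax()
    P=W[l==i]; print(n,len(P),P.mean(0), P.min(0),P.max(0))
    rc=cv2.minAreaRect((P[:,:2]*1000).astype(np.float32)); print(rc, cv2.boxPoints(rc).round(1).tolist())
    A=np.c_[P[:,:2]-P[:,:2].mean(0),np.ones(len(P))]; print(np.linalg.lstsq(A,P[:,2],rcond=None)[0])
    t=W[...,2][(z['d']>0)&(abs(W[...,2])<.01)]; print("table",np.median(t))
s,R=st(); print(R)
z=np.load("top0.npz")['p'][150:300,290:490]; cv2.imwrite("pics/topz.png",cv2.resize(z,None,fx=4,fy=4,interpolation=cv2.INTER_CUBIC)[...,::-1])
z=np.load("side0.npz")['p'][150:300,220:420]; cv2.imwrite("pics/sidez.png",cv2.resize(z,None,fx=4,fy=4,interpolation=cv2.INTER_CUBIC)[...,::-1])
E
```

```text
side 3495 [ 0.6274166  -0.03798843  0.09479718] [ 0.5285947  -0.20191298  0.08503394] [0.72892809 0.09305168 0.10186236]
((626.61328125, -56.352203369140625), (281.7937316894531, 175.40342712402344), 80.39846801757812) [[516.5999755859375, -180.60000610351562], [689.5999755859375, -209.89999389648438], [736.5999755859375, 67.9000015258789], [563.5999755859375, 97.19999694824219]]
[-0.00666065 -0.00357812  0.09479718]
table 0.00015410401054761791
top 5702 [ 0.63276912 -0.05541452  0.09506482] [ 0.53321651 -0.20115774  0.0850177 ] [0.73263714 0.09139945 0.10424928]
((631.9596557617188, -55.51800537109375), (274.8896484375, 172.7866973876953), 80.59210968017578) [[524.2999877929688, -177.0], [694.7000122070312, -205.1999969482422], [739.7000122070312, 66.0], [569.2000122070312, 94.19999694824219]]
[-0.01007244  0.0020781   0.09506482]
table -0.00029136189483866716
[[ 2.54950343e-01 -6.35532791e-04 -9.66953938e-01]
 [ 9.66952846e-01 -1.47270024e-03  2.54951023e-01]
 [-1.58606303e-03 -9.99998714e-01  2.39064810e-04]]
```

View pics/topz.png

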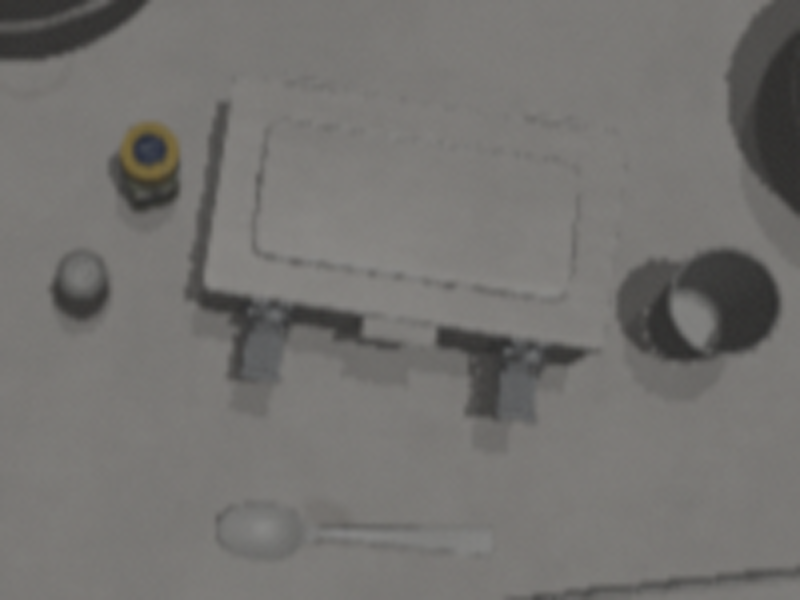

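View pics/sidez.png

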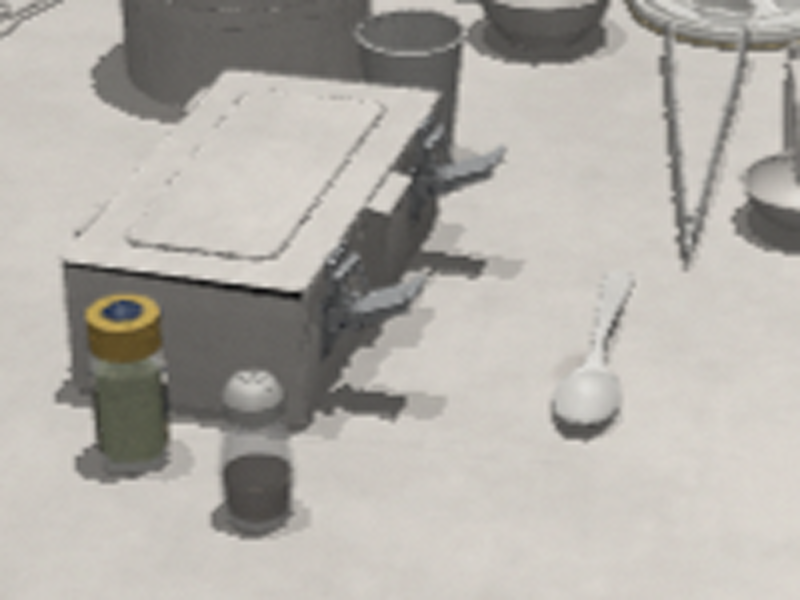

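Run:
```python
from h import *
psi=np.deg2rad(-9.42); bx=np.array([np.cos(psi),np.sin(psi)]); by=np.array([-bx[1],bx[0]])
for n in("side","top"):
    z=np.load(f"{n}0.npz"); W=cloud(n,z['d'])
    X=(W[...,:2]-[.632,-.0555])@bx; Y=(W[...,:2]-[.632,-.0555])@by; Z=W[...,2]
    m=(z['d']>0)&(Z>.085)&(Z<.112)&(abs(X)<.12)&(abs(Y)<.17)
    for y0 in np.arange(-.15,.15,.02):
        k=m&(Y>=y0)&(Y<y0+.02); 
        if k.any(): print(n,round(y0,2),(X[k].min()*1e3).round(1),(X[k].max()*1e3).round(1), k.sum(), (Z[k].mean()*1e3).round(1))
    for x0 in np.arange(-.07,.09,.02):
        k=m&(X>=x0)&(X<x0+.02)
        if k.any(): print(n,'x',round(x0,2),(Y[k].min()*1e3).round(1),(Y[k].max()*1e3).round(1))
    # levers
    k=(z['d']>0)&(X>-.18)&(X<-.085)&(Z>.03)&(Z<.085)&(abs(Y)<.13)
    for sgn in(1,-1):
        q=k&(Y*sgn>.04); print("lever",n,sgn,q.sum(),[ (a[q].min()*1e3).round(0) for a in(X,Y,Z)],[(a[q].max()*1e3).round(0) for a in(X,Y,Z)], np.median(Y[q])*1e3, np.polyfit(X[q],Z[q],1))
```

```text
side -0.15 -76.4 73.2 82 93.4
side -0.13 -78.9 75.2 174 94.1
side -0.11 -89.3 77.0 195 95.0
side -0.09 -90.4 82.3 234 95.1
side -0.07 -78.9 75.8 199 95.3
side -0.05 -78.4 76.3 220 95.6
side -0.03 -92.2 77.2 236 95.2
side -0.01 -91.8 74.9 254 95.4
side 0.01 -92.3 76.3 255 95.4
side 0.03 -79.2 76.8 242 95.4
side 0.05 -77.9 82.1 257 95.7
side 0.07 -89.9 82.8 288 95.3
side 0.09 -92.6 79.4 323 94.9
side 0.11 -78.0 77.9 308 93.9
side 0.13 -77.7 74.4 228 91.0
side x -0.07 -142.3 137.8
side x -0.05 -169.6 139.3
side x -0.03 -139.7 137.5
side x -0.01 -141.1 169.8
side x 0.01 -142.7 169.7
side x 0.03 -139.0 138.9
side x 0.05 -139.3 137.8
side x 0.07 -132.1 136.4
lever side 1 172 [np.float64(-130.0), np.float64(68.0), np.float64(46.0)] [np.float64(-85.0), np.float64(106.0), np.float64(84.0)] 95.21625844162284 [-0.32328334  0.03437095]
lever side -1 144 [np.float64(-132.0), np.float64(-108.0), np.float64(49.0)] [np.float64(-85.0), np.float64(-70.0), np.float64(83.0)] -80.88795424462567 [-0.29491987  0.03688376]
top -0.15 -72.3 80.4 130 93.3
top -0.13 -72.6 80.5 405 94.1
top -0.11 -85.0 86.4 419 
[... 203 characters left out ...]
 401 95.7
top 0.05 -72.4 83.4 400 95.5
top 0.07 -85.2 86.3 431 95.2
top 0.09 -84.3 85.3 424 95.2
top 0.11 -72.6 81.2 399 94.0
top 0.13 -72.7 79.1 148 94.1
top x -0.07 -136.9 137.1
top x -0.05 -136.0 137.3
top x -0.03 -136.5 137.2
top x -0.01 -137.5 169.0
top x 0.01 -137.0 169.4
top x 0.03 -135.8 137.1
top x 0.05 -136.3 137.4
top x 0.07 -135.7 137.2
lever top 1 131 [np.float64(-125.0), np.float64(74.0), np.float64(54.0)] [np.float64(-86.0), np.float64(103.0), np.float64(84.0)] 88.6590996067806 [-0.46395268  0.02186685]
lever top -1 138 [np.float64(-125.0), np.float64(-103.0), np.float64(54.0)] [np.float64(-85.0), np.float64(-72.0), np.float64(85.0)] -86.5390787726928 [-0.4315916   0.02495759]
```

```bash
cat >> h.py <<'E'
psi=np.deg2rad(-9.42); O=np.array([.632,-.0555,0])
bx=np.array([np.cos(psi),np.sin(psi),0]); by=np.array([-bx[1],bx[0],0]); ez=np.array([0,0,1.])
def goalR(tau):
    t=np.deg2rad(tau); y=np.sin(t)*bx-np.cos(t)*ez; return np.c_[by,y,np.cross(by,y)]
def info(sgn,tau=25,xb=None,zb=None):
    """tip back corner / front corner in box frame; shift needed to bring the back corner to (xb, sgn*88, zb) mm"""
    s,R=st(); p=s['tcp_pos']; tc=p+.022*R[:,1]
    bc=tc-.011*R[:,2]; fc=tc+.011*R[:,2]
    B=np.c_[bx,by,ez]
    print('t',round(float(s['clock']),2),'tcp',p.round(4),'back',((bc-O)@B*1e3).round(1),'front',((fc-O)@B*1e3).round(1),'F box',(s['wrist_force']@B).round(1),'gap',round(s['finger_gap'],3))
    print('turn deg',np.rad2deg(Ro.from_matrix(R.T@goalR(tau)).as_rotvec()).round(2), 'q',s['joint_pos'].round(2))
    if xb is not None:
        G=goalR(tau); tgt=O+bx*xb/1e3+by*sgn*.088+ez*zb/1e3 +.011*G[:,2]-.022*G[:,1]
        print('tcp target',tgt.round(4),'tool shift mm',((tgt-p)@R*1e3).round(1))
E
python3 -c "
from h import *
info(1,25,-105,110)"
```

```text
t 0.1 tcp [0.1464 0.5556 0.2525] back [-568.1  522.3  230.5] front [-590.   524.4  230.5] F box [0.4 0.  0.6] gap 0.085
turn deg [-25.    -5.25  -1.26] q [1.17 0.31 0.05 1.3  0.   1.43]
tcp target [0.5238 0.0517 0.1253] tool shift mm [-390.9  127.7 -493.4]
```

Call:
{"api": "drive_tool", "payload": {
  "plan": "-1 -30 0 -38 0 0 0; -1 -33 0 -41 0 0 0; -1 -33 0 -41 0 0 0; -1 -33 0 -41 0 0 0; -1 -33 0 -41 0 0 0; -1 -33 0 -41 0 0 0; -1 -33 0 -41 0 0 0; -1 -33 0 -41 0 0 0",
  "grip_force": 60
}}

```text
clock: 1.1
tcp_pos: [0.3988, 0.213, 0.2495]
orientation: [-0.558, 0.559, 0.432, -0.436]
wrist_force: [0.8, 0.9, 0.3]
finger_gap: -0.0002
```

```bash
python3 -c "
from h import *
info(1,25,-105,110)"
```

```text
t 1.1 tcp [0.3988 0.213  0.2495] back [-263.1  225.7  227.5] front [-285.   227.6  227.5] F box [0.6 1.  0.3] gap -0.0
turn deg [-25.1   -4.72  -1.33] q [ 0.31  0.08 -0.25  1.24 -0.    0.56]
tcp target [0.5238 0.0517 0.1253] tool shift mm [-124.9  124.5 -161.2]
```

Call:
{"api": "drive_tool", "payload": {
  "plan": "-1 -31 0 -40 0 -5 0; -1 -31 0 -40 0 0 0; -1 -31 0 -40 0 0 0; -1 -31 0 -40 0 0 0; -1 0 0 0 -9 0 0; -1 0 0 0 -8 0 0; -1 0 0 0 -8 0 0; -1 0 0 0 0 0 0"
}}

```text
clock: 2.1
tcp_pos: [0.5382, 0.0511, 0.2368]
orientation: [-0.413, 0.643, 0.54, -0.353]
wrist_force: [0.6, 0.7, 0.2]
finger_gap: -0.0
```

```bash
python3 -c "
from h import *
info(1,25,-105,110)"
```

```text
t 2.1 tcp [0.5382 0.0511 0.2368] back [-90.9  89.6 221.3] front [-111.    89.6  212.2] F box [0.5 0.7 0.2] gap -0.0
turn deg [-0.74 -0.02 -0.48] q [-0.02 -0.05 -0.51  0.69 -0.07  0.13]
tcp target [0.5238 0.0517 0.1253] tool shift mm [-1.  95.8 58.8]
```

Call:
{"api": "drive_tool", "payload": {
  "plan": "-1 -1 30 26 0 0 0; -1 0 33 22 0 0 0; -1 0 30 15 0 0 0; -1 0 0 0 0 0 0"
}}

```text
clock: 2.6
tcp_pos: [0.5256, 0.0524, 0.1292]
orientation: [-0.413, 0.643, 0.541, -0.352]
wrist_force: [-0.2, 0.6, -0.6]
finger_gap: -0.0003
```

Run:
```python
from h import *
info(1,25,-105,90)
for n in("side","top"):
    p,d=cams.read_camera(n); B=np.c_[bx,by,ez]; 
    L=np.array([[-82,88,56],[-127,88,69],[-82,-88,56],[-127,-88,69]])/1e3
    W=O+L@B.T; p=p.copy()
    c=(p[160:280,300:460] if n=="top" else p[150:270,240:400]).copy(); o=(300,160) if n=="top" else (240,150)
    c=cv2.resize(c,None,fx=5,fy=5,interpolation=cv2.INTER_CUBIC)
    for u,v in proj(n,W): cv2.circle(c,(int((u-o[0]+.5)*5),int((v-o[1]+.5)*5)),4,(255,0,0),1)
    cv2.imwrite(f"pics/{n}1.png",c[...,::-1])
```

```text
t 2.6 tcp [0.5256 0.0524 0.1292] back [-103.6   88.8  113.7] front [-123.6   88.8  104.7] F box [-0.3  0.5 -0.6] gap -0.0
turn deg [-0.72 -0.06 -0.41] q [-0.02  0.04 -0.72  0.4  -0.07  0.14]
tcp target [0.5238 0.0517 0.1053] tool shift mm [-0.8 21.2 11.3]
```

View pics/side1.png

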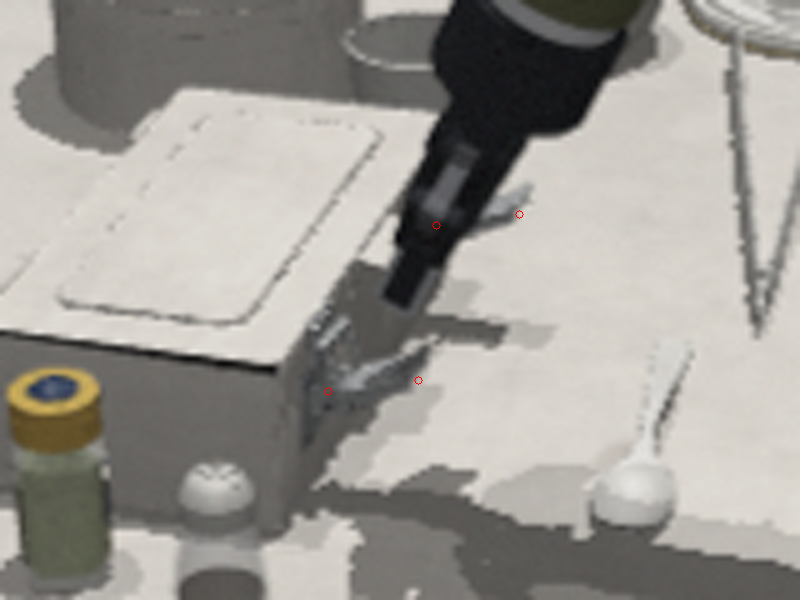

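View pics/top1.png

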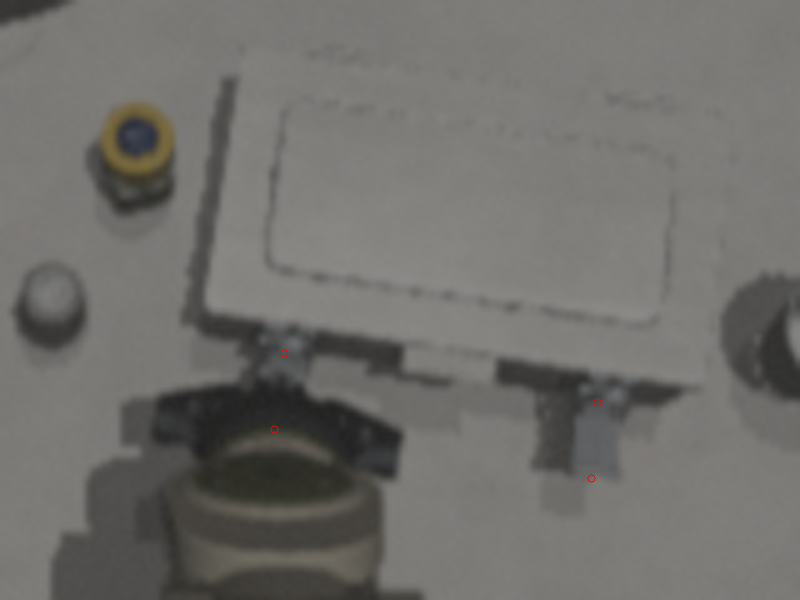

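Run:
```python
from h import *
s,R=st(); tc=s['tcp_pos']+.022*R[:,1]
pts=[tc-.011*R[:,2],tc+.011*R[:,2],tc-.011*R[:,2]+.0145*R[:,0],tc+.011*R[:,2]+.0145*R[:,0]]
print(((proj("side",np.array(pts))-[240,150]+.5)*5).round())
```

```text
[[362. 283.]
 [404. 307.]
 [352. 298.]
 [394. 322.]]
```

Run:
```python
from h import *
p,d=cams.read_camera("side"); np.savez("side1.npz",p=p,d=d)
c=p[170:240,290:370]; c=cv2.resize(np.clip(c*1.6,0,255).astype(np.uint8),None,fx=8,fy=8,interpolation=cv2.INTER_NEAREST)
s,R=st(); tc=s['tcp_pos']+.022*R[:,1]
pts=[tc+a*.011*R[:,2]+b*.0145*R[:,0] for a,b in((-1,-1),(1,-1),(1,1),(-1,1))]
for u,v in proj("side",np.array(pts)): cv2.circle(c,(int((u-290+.5)*8),int((v-170+.5)*8)),4,(255,0,0),1)
cv2.imwrite("pics/s2.png",c[...,::-1])
W=cloud("side",d); B=np.c_[bx,by,ez]; L=((W-O)@B*1e3).round(0)
print(R.T@R.T[0] if 0 else '')
for v in range(196,216): print(v,[tuple(L[v,u].astype(int)) for u in range(314,332,2)])
```

```text
196 [(np.int64(-76), np.int64(-1), np.int64(95)), (np.int64(-79), np.int64(-6), np.int64(93)), (np.int64(-128), np.int64(128), np.int64(167)), (np.int64(-130), np.int64(119), np.int64(163)), (np.int64(-140), np.int64(136), np.int64(173)), (np.int64(-145), np.int64(137), np.int64(174)), (np.int64(-151), np.int64(141), np.int64(177)), (np.int64(-156), np.int64(145), np.int64(179)), (np.int64(-147), np.int64(98), np.int64(155))]
197 [(np.int64(-77), np.int64(3), np.int64(95)), (np.int64(-80), np.int64(-4), np.int64(92)), (np.int64(-124), np.int64(115), np.int64(158)), (np.int64(-501), np.int64(1272), np.int64(794)), (np.int64(-135), np.int64(121), np.int64(162)), (np.int64(-144), np.int64(133), np.int64(169)), (np.int64(-151), np.int64(141), np.int64(174)), (np.int64(-156), np.int64(145), np.int64(177)), (np.int64(-95), np.int64(-75), np.int64(58))]
198 [(np.int64(-76), np.int64(0), np.int64(90)), (np.int64(-82), np.int64(1), np.int64(91)), (np.int64(-118), np.int64(95), np.int64(144)), (np.int64(-130), np.int64(119), np.int64(158)), (np.int64(-135), np.int64(121), np.int64(160)), (np.i
[... 6694 characters left out ...]
nt64(29)), (np.int64(-75), np.int64(-50), np.int64(18)), (np.int64(-75), np.int64(-68), np.int64(8)), (np.int64(-75), np.int64(-85), np.int64(-1)), (np.int64(-80), np.int64(-86), np.int64(-1)), (np.int64(-84), np.int64(-92), np.int64(-4)), (np.int64(-89), np.int64(-91), np.int64(-2))]
215 [(np.int64(-74), np.int64(-4), np.int64(39)), (np.int64(-74), np.int64(-18), np.int64(32)), (np.int64(-74), np.int64(-35), np.int64(23)), (np.int64(-74), np.int64(-51), np.int64(14)), (np.int64(-75), np.int64(-66), np.int64(6)), (np.int64(-77), np.int64(-77), np.int64(1)), (np.int64(-81), np.int64(-82), np.int64(-1)), (np.int64(-87), np.int64(-80), np.int64(0)), (np.int64(-91), np.int64(-86), np.int64(-2))]
```

View pics/s2.png

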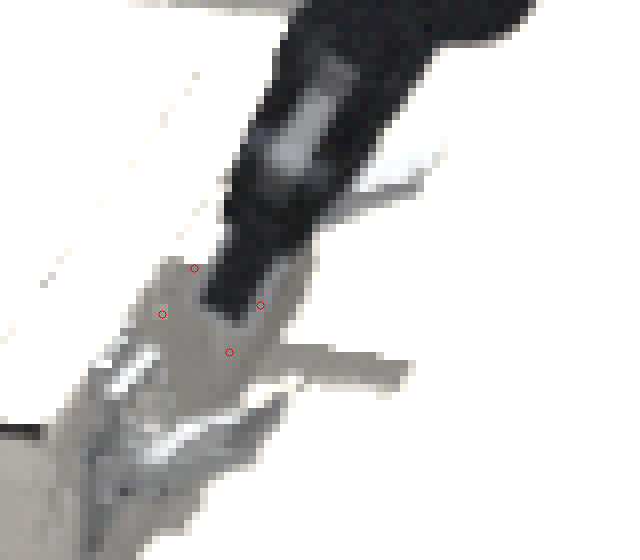

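Call:
{"api": "drive_tool", "payload": {
  "plan": "-1 0 11 7 -0.7 0 0; -1 0 11 5 0 0 0; -1 0 4 2 0 0 0; -1 0 4 2 0 0 0"
}}

```text
clock: 3.25
tcp_pos: [0.5337, 0.0522, 0.1056]
orientation: [-0.403, 0.649, 0.547, -0.342]
wrist_force: [0.5, 0.2, 0.7]
finger_gap: 0.0001
```

```bash
python3 -c "
from h import *
info(1,25,-105,90)"
```

```text
t 3.25 tcp [0.5337 0.0522 0.1056] back [-95.1  90.1  90.7] front [-114.8   90.1   81. ] F box [0.4 0.3 0.7] gap 0.0
turn deg [ 1.11 -0.14 -0.26] q [-0.02  0.07 -0.77  0.28 -0.07  0.14]
tcp target [0.5238 0.0517 0.1053] tool shift mm [-2.2 -3.9  8.8]
```

Call:
{"api": "drive_tool", "payload": {
  "plan": "-1 -2 -4 10 1 0 0; -1 0 0 0 0 0 0"
}}

```text
clock: 3.5
tcp_pos: [0.5225, 0.052, 0.1052]
orientation: [-0.409, 0.645, 0.544, -0.347]
wrist_force: [-0.6, 1.2, 2.1]
finger_gap: -0.0
```

```bash
python3 -c "
from h import *
info(1,25,-105,80)"
```

```text
t 3.5 tcp [0.5225 0.052  0.1052] back [-106.4   88.    90. ] front [-126.3   88.1   80.6] F box [-0.8  1.   2.1] gap -0.0
turn deg [ 0.07 -0.14 -0.26] q [-0.02  0.06 -0.78  0.3  -0.07  0.13]
tcp target [0.5238 0.0517 0.0953] tool shift mm [-0.1  9.6  3. ]
```

Call:
{"api": "drive_tool", "payload": {
  "plan": "-1 0 5 2 0 0 0; -1 0 5 2 0 0 0; -1 0 5 2 0 0 0; -1 0 0 0 0 0 0"
}}

```text
clock: 4.0
tcp_pos: [0.5273, 0.0517, 0.0928]
orientation: [-0.407, 0.647, 0.546, -0.344]
wrist_force: [-2.9, 0.4, 4.9]
finger_gap: -0.0002
```

```bash
python3 -c "
from h import *
info(1,25,-105,60)"
```

```text
t 4.0 tcp [0.5273 0.0517 0.0928] back [-101.4   88.5   77.7] front [-121.2   88.5   68.2] F box [-3.  -0.1  4.9] gap -0.0
turn deg [ 0.63 -0.17 -0.2 ] q [-0.02  0.08 -0.79  0.25 -0.07  0.13]
tcp target [0.5238 0.0517 0.0753] tool shift mm [-0.6 14.3 10.7]
```

Call:
{"api": "drive_tool", "payload": {
  "plan": "-1 0 4 5 0.6 0 0; -1 0 5 4 0 0 0; -1 0 5 3 0 0 0; -1 0 0 0 0 0 0"
}}

```text
clock: 4.5
tcp_pos: [0.5249, 0.0521, 0.0772]
orientation: [-0.408, 0.646, 0.544, -0.345]
wrist_force: [-0.8, 0.1, 4.1]
finger_gap: -0.0
```

```bash
python3 -c "
from h import *
info(1,25,-105,50)"
```

```text
t 4.5 tcp [0.5249 0.0521 0.0772] back [-103.9   88.5   62.1] front [-123.7   88.6   52.6] F box [-0.9 -0.   4.1] gap -0.0
turn deg [ 0.35 -0.2  -0.22] q [-0.02  0.11 -0.82  0.21 -0.07  0.14]
tcp target [0.5238 0.0517 0.0653] tool shift mm [-0.6 10.3  6.1]
```

Call:
{"api": "drive_tool", "payload": {
  "plan": "-1 -1 5 4 0 0 0; -1 0 5 3 0 0 0; -1 0 5 3 0 0 0; -1 0 5 3 0 0 0"
}}

```text
clock: 5.0
tcp_pos: [0.5276, 0.0515, 0.0583]
orientation: [-0.405, 0.648, 0.547, -0.341]
wrist_force: [-1.4, 0.3, 3.6]
finger_gap: 0.0
```

```bash
python3 -c "
from h import *
info(1,25,-105,34)"
```

```text
t 5.0 tcp [0.5276 0.0515 0.0583] back [-100.9   88.4   43.4] front [-120.7   88.5   33.7] F box [-1.4  0.1  3.6] gap 0.0
turn deg [ 1.06 -0.24 -0.13] q [-0.02  0.14 -0.85  0.13 -0.07  0.13]
tcp target [0.5238 0.0517 0.0493] tool shift mm [-0.5  6.4  7.4]
```

Call:
{"api": "drive_tool", "payload": {
  "plan": "-1 -1 3 6 1 0 0; -1 0 4 4 0 0 0; -1 0 4 3 0 0 0; -1 0 0 0 0 0 0"
}}

```text
clock: 5.5
tcp_pos: [0.5185, 0.0518, 0.0407]
orientation: [-0.412, 0.644, 0.543, -0.348]
wrist_force: [-0.5, -0.2, 1.3]
finger_gap: 0.0001
```

```bash
python3 -c "
from h import *
info(1,25,-98,21)"
```

```text
t 5.5 tcp [0.5185 0.0518 0.0407] back [-110.3   87.2   25.3] front [-130.3   87.3   16.1] F box [-0.4 -0.3  1.3] gap 0.0
turn deg [-0.2  -0.23 -0.13] q [-0.02  0.17 -0.87  0.11 -0.06  0.13]
tcp target [0.5307 0.0505 0.0363] tool shift mm [ 0.8  9.1 -9.3]
```

Call:
{"api": "drive_tool", "payload": {
  "plan": "-1 0 4 -4 0 0 0; -1 0 3 -4 0 0 0; -1 0 2 -3 0 0 0; -1 0 0 0 0 0 0"
}}

```text
clock: 6.0
tcp_pos: [0.5322, 0.0494, 0.0359]
orientation: [-0.412, 0.643, 0.543, -0.348]
wrist_force: [0.7, 0.1, -0.5]
finger_gap: 0.0001
```

Run:
```python
from h import *
info(1,25,-98,21)
p,d=cams.read_camera("side")
c=p[150:270,240:400]; cv2.imwrite("pics/s3.png",cv2.resize(c,None,fx=5,fy=5,interpolation=cv2.INTER_CUBIC)[...,::-1])
```

```text
t 6.0 tcp [0.5322 0.0494 0.0359] back [-96.5  87.   20.5] front [-116.5   87.1   11.3] F box [ 0.7  0.2 -0.5] gap 0.0
turn deg [-0.34 -0.22 -0.14] q [-0.03  0.2  -0.84  0.1  -0.06  0.13]
tcp target [0.5307 0.0505 0.0363] tool shift mm [ 0.9 -1.   1.3]
```

View pics/s3.png

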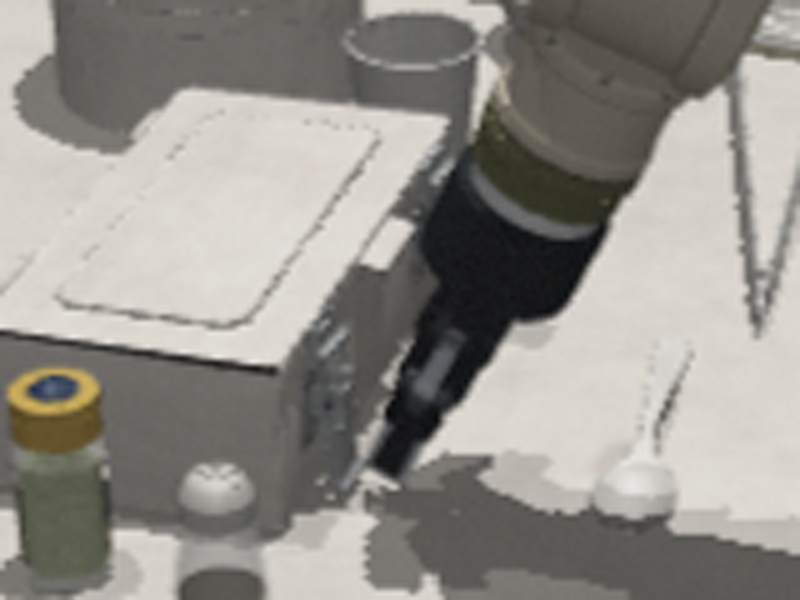

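Call:
{"api": "drive_tool", "payload": {
  "plan": "-1 0 -20 6 0 0 0; -1 0 -40 0 0 0 0; -1 0 -40 0 0 0 0; -1 -40 0 0 0 0 0; -1 -50 0 0 0 0 0; -1 -50 0 0 0 0 0; -1 -30 0 0 0 0 0; -1 0 0 0 0 0 0"
}}

```text
clock: 7.05
tcp_pos: [0.4555, -0.1137, 0.1292]
orientation: [-0.41, 0.644, 0.544, -0.349]
wrist_force: [0.4, -0.7, 0.5]
finger_gap: -0.0001
```

Run:
```python
from h import *
info(-1,25,-106,100)
for n in("side","top"):
    p,d=cams.read_camera(n); np.savez(n+"4.npz",p=p,d=d)
    c=(p[160:280,300:460] if n=="top" else p[150:270,240:400]); cv2.imwrite(f"pics/{n}4.png",cv2.resize(c,None,fx=5,fy=5,interpolation=cv2.INTER_CUBIC)[...,::-1])
```

```text
t 7.05 tcp [ 0.4555 -0.1137  0.1292] back [-145.4  -86.3  113.9] front [-165.3  -86.3  104.7] F box [ 0.5 -0.6  0.5] gap -0.0
turn deg [-0.08  0.06 -0.15] q [-0.5  -0.1  -0.85  0.4   0.14 -0.31]
tcp target [ 0.494  -0.1218  0.1153] tool shift mm [ -1.7  29.2 -29.8]
```

View pics/side4.png

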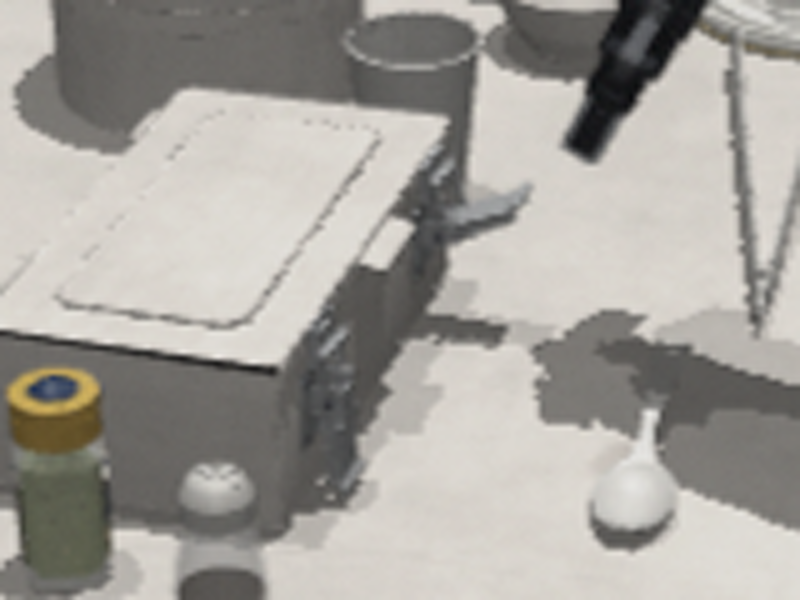

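View pics/top4.png

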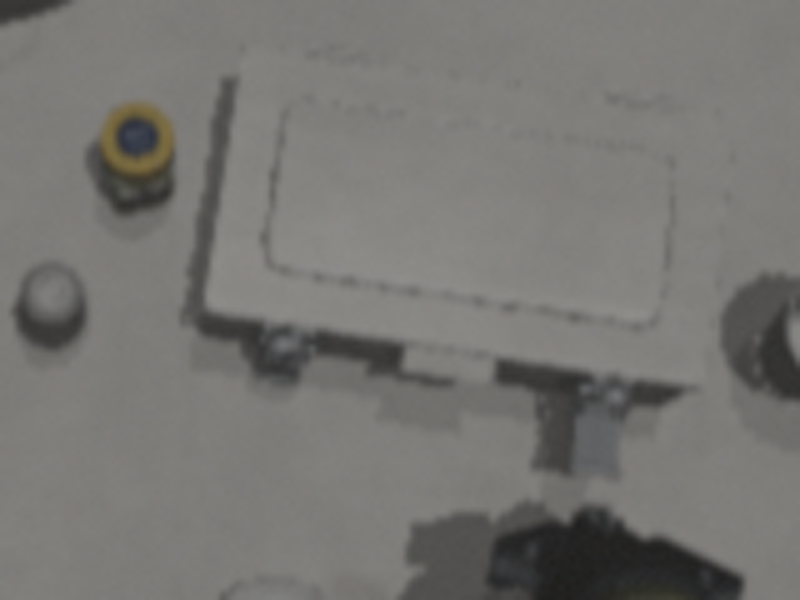

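Call:
{"api": "drive_tool", "payload": {
  "plan": "-1 -1 14 -14 0 0 0; -1 -1 14 -14 0 0 0; -1 0 0 0 0 0 0"
}}

```text
clock: 7.52
tcp_pos: [0.4922, -0.1154, 0.1143]
orientation: [-0.409, 0.641, 0.547, -0.35]
wrist_force: [-0.0, 0.5, -0.4]
finger_gap: 0.0
```

```bash
python3 -c "
from h import *
info(-1,25,-106,84)"
```

```text
t 7.53 tcp [ 0.4922 -0.1154  0.1143] back [-108.9  -81.9   98.9] front [-128.9  -82.    89.7] F box [-0.1  0.5 -0.4] gap 0.0
turn deg [-0.21  0.44  0.15] q [-0.46  0.   -0.8   0.35  0.12 -0.28]
tcp target [ 0.494  -0.1218  0.0993] tool shift mm [-6.  14.8  3.8]
```

Call:
{"api": "drive_tool", "payload": {
  "plan": "-1 -3 5 1 0 0 0; -1 -3 5 1 0 0 0; -1 -1 5 3 0 0 0; -1 0 5 3 0 0 0; -1 0 0 0 0 0 0"
}}

```text
clock: 8.15
tcp_pos: [0.4909, -0.1204, 0.0921]
orientation: [-0.409, 0.639, 0.548, -0.351]
wrist_force: [-0.1, 0.9, 2.5]
finger_gap: -0.0
```

```bash
python3 -c "
from h import *
info(-1,25,-105,60)"
```

```text
t 8.15 tcp [ 0.4909 -0.1204  0.0921] back [-109.4  -86.9   76.7] front [-129.3  -87.1   67.5] F box [-0.2  0.9  2.5] gap -0.0
turn deg [-0.2   0.58  0.28] q [-0.47  0.04 -0.84  0.28  0.13 -0.29]
tcp target [ 0.495  -0.122   0.0753] tool shift mm [-0.9 17.1  3.1]
```

Contact made, 2.5 N. Continuing down.

Call:
{"api": "drive_tool", "payload": {
  "plan": "-1 -1 5 1 0 0 0; -1 0 5 1 0 0 0; -1 0 5 2 0 0 0; -1 0 0 0 0 0 0"
}}

```text
clock: 8.65
tcp_pos: [0.4942, -0.1225, 0.0765]
orientation: [-0.408, 0.64, 0.548, -0.35]
wrist_force: [-0.3, 0.4, 3.0]
finger_gap: -0.0
```

```bash
python3 -c "
from h import *
info(-1,25,-105,44)"
```

```text
t 8.65 tcp [ 0.4942 -0.1225  0.0765] back [-105.8  -88.5   61.1] front [-125.7  -88.7   51.9] F box [-0.4  0.4  3. ] gap -0.0
turn deg [-0.11  0.58  0.23] q [-0.47  0.07 -0.85  0.23  0.13 -0.29]
tcp target [ 0.495  -0.122   0.0593] tool shift mm [ 0.7 15.9  6.5]
```

Call:
{"api": "drive_tool", "payload": {
  "plan": "-1 0 5 2 0 0 0; -1 0 5 3 0 0 0; -1 0 5 3 0 0 0; -1 0 0 0 0 0 0"
}}

```text
clock: 9.15
tcp_pos: [0.4956, -0.1232, 0.06]
orientation: [-0.406, 0.641, 0.549, -0.349]
wrist_force: [-1.6, -0.3, 0.6]
finger_gap: 0.0
```

```bash
python3 -c "
from h import *
info(-1,25,-106,30)"
```

```text
t 9.15 tcp [ 0.4956 -0.1232  0.06  ] back [-104.1  -88.9   44.8] front [-124.   -89.1   35.4] F box [-1.5 -0.6  0.6] gap 0.0
turn deg [0.19 0.63 0.21] q [-0.48  0.1  -0.88  0.17  0.13 -0.29]
tcp target [ 0.494  -0.1218  0.0453] tool shift mm [ 1.1 12.5  7.9]
```

Call:
{"api": "drive_tool", "payload": {
  "plan": "-1 1 4 2 0 0 0; -1 0 5 2 0 0 0; -1 0 5 3 0 0 0; -1 0 4 2 0 0 0; -1 0 0 0 0 0 0"
}}

```text
clock: 9.78
tcp_pos: [0.4933, -0.1214, 0.0367]
orientation: [-0.408, 0.64, 0.549, -0.35]
wrist_force: [0.4, 0.1, -0.5]
finger_gap: 0.0005
```

```bash
python3 -c "
from h import *
info(-1,25,-97,20)"
```

```text
t 9.78 tcp [ 0.4933 -0.1214  0.0367] back [-106.8  -87.5   21.4] front [-126.8  -87.7   12.1] F box [ 0.4  0.2 -0.5] gap 0.0
turn deg [-0.07  0.59  0.24] q [-0.47  0.15 -0.91  0.1   0.13 -0.29]
tcp target [ 0.5029 -0.1233  0.0353] tool shift mm [-0.4  5.4 -8.3]
```

Call:
{"api": "drive_tool", "payload": {
  "plan": "-1 0 3 -4 0 0 0; -1 0 2 -4 0 0 0; -1 0 0 -1 0 0 0; -1 0 0 0 0 0 0"
}}

```text
clock: 10.28
tcp_pos: [0.5045, -0.1231, 0.036]
orientation: [-0.408, 0.64, 0.549, -0.35]
wrist_force: [-0.2, 1.1, 0.6]
finger_gap: 0.0001
```

Run:
```python
from h import *
info(-1,25,-97,20)
p,d=cams.read_camera("side")
c=p[150:270,240:400]; cv2.imwrite("pics/s5.png",cv2.resize(c,None,fx=5,fy=5,interpolation=cv2.INTER_CUBIC)[...,::-1])
```

```text
t 10.28 tcp [ 0.5045 -0.1231  0.036 ] back [-95.5 -87.4  20.7] front [-115.4  -87.6   11.4] F box [-0.3  1.   0.6] gap 0.0
turn deg [-0.06  0.59  0.24] q [-0.46  0.17 -0.88  0.1   0.13 -0.28]
tcp target [ 0.5029 -0.1233  0.0353] tool shift mm [-0.4 -0.   1.7]
```

View pics/s5.png

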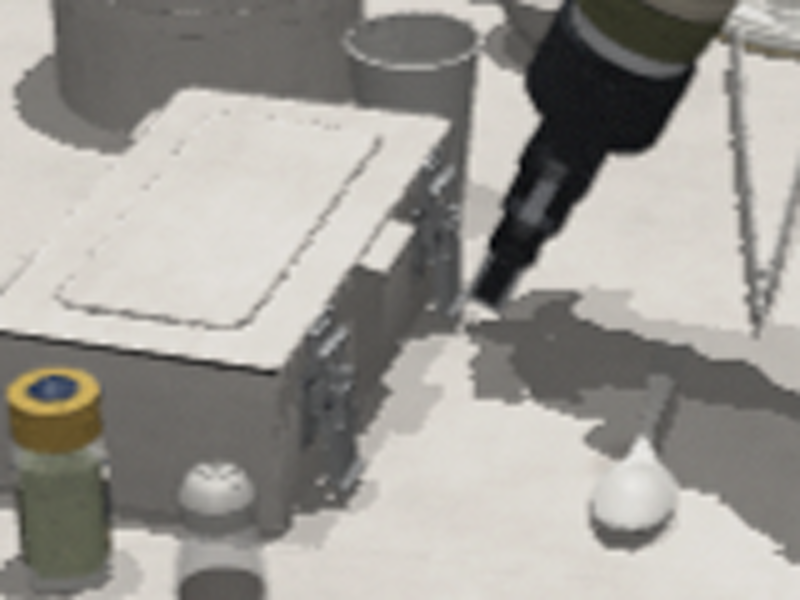

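Right lever is down too. Backing off and checking everything.

Call:
{"api": "drive_tool", "payload": {
  "plan": "-1 0 -20 6 0 0 0; -1 0 -40 0 0 0 0; -1 0 -40 0 0 0 0; -1 0 -40 20 0 0 0; -1 0 -40 20 0 0 0; -1 0 -20 20 0 0 0; -1 0 0 0 0 0 0"
}}

```text
clock: 11.2
tcp_pos: [0.3577, -0.1001, 0.1948]
orientation: [-0.407, 0.641, 0.549, -0.351]
wrist_force: [0.5, 0.0, 0.2]
finger_gap: 0.0002
```

Run:
```python
from h import *
info(-1)
B=np.c_[bx,by,ez]
for n in("side","top"):
    p,d=cams.read_camera(n); z=np.load(f"{n}0.npz")
    c=(p[160:280,300:460] if n=="top" else p[150:270,240:400]); cv2.imwrite(f"pics/{n}6.png",cv2.resize(c,None,fx=5,fy=5,interpolation=cv2.INTER_CUBIC)[...,::-1])
    for t,dd in(("before",z['d']),("after",d)):
        L=(cloud(n,dd)-O)@B*1e3; X,Y,Z=L[...,0],L[...,1],L[...,2]
        m=(dd>0)&(abs(Y)<130)&(Z>85)&(Z<110)&(abs(X)<72)
        k=m&(X<-45)&(X>-68); b=m&(X>45)&(X<68)
        w=(dd>0)&(Z>85)&(Z<110)&(abs(Y)<150)&(abs(X)<100); rc=cv2.minAreaRect(L[...,:2][w].astype(np.float32))
        e=w&(abs(Y)>40)&(abs(Y)<60)
        lev=[int(((dd>0)&(X<-100)&(X>-135)&(Y*s>72)&(Y*s<104)&(Z>35)&(Z<85)).sum()) for s in(1,-1)]
        print(n,t,'front z',Z[k].mean().round(2),'back z',Z[b].mean().round(2),'front/back edge',X[e].min().round(1),X[e].max().round(1),'mean x,y',X[m].mean().round(2),Y[w].mean().round(2),rc[0],rc[2],'open-lever px',lev)
    df=np.abs(p.astype(int)-z['p']).max(-1)>40; print('changed',df.sum())
    cv2.imwrite(f"pics/{n}full.png",p[...,::-1])
```

```text
t 11.2 tcp [ 0.3577 -0.1001  0.1948] back [-244.   -88.8  179.5] front [-263.9  -89.   170.2] F box [0.5 0.1 0.2] gap 0.0
turn deg [0.03 0.67 0.14] q [-0.64 -0.4  -0.87  0.71  0.2  -0.45]
side before front z 95.5 back z 93.24 front/back edge -78.9 76.8 mean x,y -1.82 16.53 (-5.1745758056640625, -1.72235107421875) 89.81847381591797 open-lever px [94, 78]
side after front z 93.39 back z 92.86 front/back edge -79.1 74.9 mean x,y -2.14 15.35 (-5.6869049072265625, -3.937103271484375) 89.69316864013672 open-lever px [0, 0]
changed 19710
top before front z 95.2 back z 93.82 front/back edge -72.7 80.6 mean x,y -1.45 0.21 (-0.03687286376953125, -0.0243682861328125) 0.012126519344747066 open-lever px [81, 84]
top after front z 92.92 back z 93.39 front/back edge -72.9 81.3 mean x,y -1.21 0.2 (-0.17687225341796875, 0.4034271240234375) 89.61494445800781 open-lever px [0, 0]
changed 16967
```

View pics/side6.png

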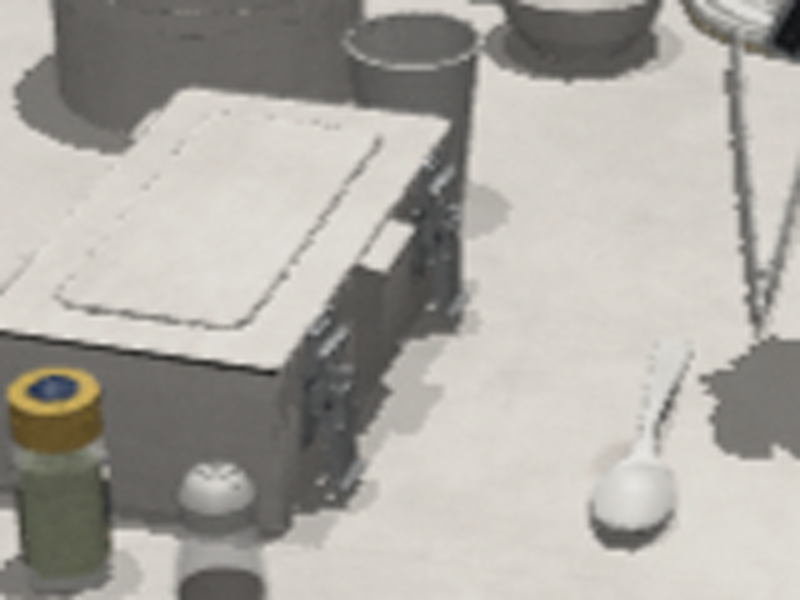

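View pics/topfull.png

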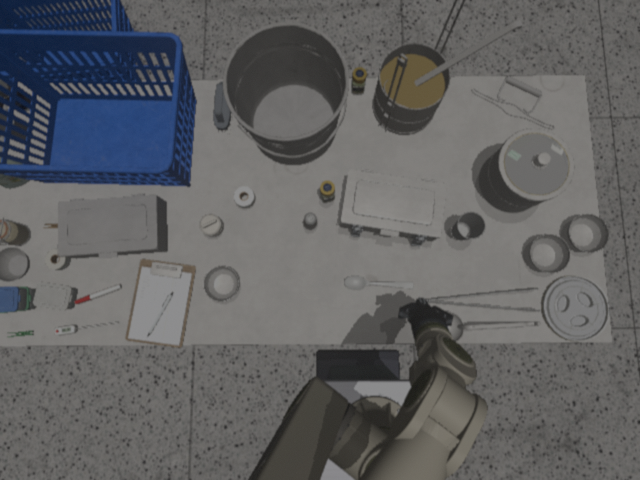

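Both levers hang along the front wall at about (340,450) and (445,270) in the side crop. The lid's front edge is about 2.2 mm lower, and the box and the things round it are where they were. The arm is clear, so I'm handing in.

```bash
python3 -c "
from workcell import job; print(job.hand_in())"
```

```text
the job is handed in; nothing more can be done
None
```

Both latches are shut and the job is handed in, at about 11.3 s on the robot's clock. I pushed the left lever and then the right one down and in with the closed fingertips until each snapped over, then backed the arm clear.

**Latches:** both levers hang down along the front wall. No depth points remain where the open levers stood; before there were about 80 to 95 per lever in each view.

**Lid:** its front edge came down about 2.1 to 2.3 mm, and now sits within 0.5 mm of level with the back in both cameras. The latch and lid angles themselves could only be judged from these images.

**Box:** the cameras put any shift at under about 1 mm, apart from one noisier side-camera fit that changed by 2 mm along the box. The side view of the box ends is partly blocked and the calibration is only good to about 2 mm, so I take that as measuring error.

**Forces:** the readings I took during the pushes stayed under about 6 N.

**Surroundings:** the shaker, jar, cup, spoon and other things look unmoved in the last pictures. I checked these by eye, not by measurement.

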